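# Index the rotary board fixture: park the plunger, swing the deck, let the pin snap in

### The arm

A 6-joint arm with a two-finger parallel gripper is mounted at the origin on a cart in front of the work surface, level with it; the furniture and walls round the work are solid. World frame = base frame: x ahead of the robot, y to its left, z up, the work surface at z = 0. Lengths are in m, angles in degrees, forces in N, time in s.
With the tool pointing down it reaches from about 0.35 to 0.875 m from the base axis. Payload 15.5 kg.
Tool frame: the origin (TCP) lies on the centre line of the jaws, within the pads' length; the fingertips stand 17 mm ahead of it and the grasp point (between the pads) lies 2 mm behind it (bot.tcp_to_tips is the distance from the TCP to the fingertips, in m); z points along the fingers, y is the line along which they close (so a half turn about z gives the same grasp; the last joint's range is limited). The gripper opens to 85 mm and grips with 20 to 120 N. Pads are 22 mm wide; open, the fingers measure 114 mm over their backs; the gripper's body (76 mm by 85 mm) begins 54 mm behind the grasp point. The pads swing forward as they close: fully open they stand 13 mm farther back than shut.
Start: joints at [-75.946, 28.281, 77.091, -0, 74.628, -5.472], TCP at [0.209, -0.589, 0.248] pointing down, gripper open.
Joint ranges: [-166.48, 166.48], [-47.26, 123.95], [12.59, 153.08], [-70.14, 250.14], [6.76, 159.57], [-176.63, 176.63]. Speed limits (degrees/s): [108.29, 108.29, 147.25, 172.46, 172.46, 172.46].

### API

Orientations are given as a 3x3 rotation matrix whose columns are the frame's x, y, z axes.
In Python, from plant import bot gives the robot as it stands. Calls block until the motion is done:
- bot.movep(position, orientation): joint-space move of the TCP to a pose.
- bot.servo_line(position, rate=0.15, orientation=None): straight line of the TCP; orientation=None keeps the orientation; rate is the mean speed in m/s.
- bot.move_joints(angles): joint-space move.
- bot.gripper_to(opening): opening from 0.0 (shut) to 1.0 (fully open); the grip force is fixed at half the most; returns when the fingers have stopped.
- bot.hold(seconds).
- bot.solve_ik(position, orientation): joint angles nearest the present ones, or None.
- bot.capture(name): name is "scene" or "top" or "wrist"; returns the picture (420x560x3 uint8, red, green, blue); there is no depth.
- bot.camera_params(name): a dict with "fx", "fy", "cx", "cy" (pixels), "rvec" (rotation vector, rad) and "tvec" (3), from world to camera coordinates, as OpenCV has them; the wrist camera has in their place "mount" (4x4, takes a point from camera to tool coordinates, whose origin is the TCP and whose axes are the flange's). Camera axes: x right, y down, z forward; pixel columns grow to the right and rows downward; lengths in m; the calibration is good to about 2 mm. The wrist camera is an equidistant fisheye: a pixel r from the principal point sees the ray r / f radians off the axis. A picture is of the moment at which its call begins: read the wrist's pose just before it. camera_params takes no time and is no camera call.
A pose or a line that the arm cannot do raises bot.PlanningError and nothing moves.
- bot.job_done(): hands the job in; it is judged then, once.
Readings, each from a call of its own:
- bot.read_time(): time.
- bot.read_joint_positions(): joint angles.
- bot.read_qvel(): joint speeds.
- bot.read_joint_efforts(): joint torques, N m.
- bot.read_tcp_pos(): TCP position.
- bot.read_tool_rot(): TCP orientation.
- bot.read_ft_force(): force on the tool from outside, world axes, zero at the start.
- bot.read_torque(): the same for the moment, N m.
- bot.read_opening(): opening from 0.0 (shut) to 1.0 (fully open).
- bot.read_grip_force(): force on a finger pad.
Only numpy, scipy, OpenCV 4.12 (cv2) and the standard library are available. Lean on these libraries where they do the work, as an engineer would, in place of code of your own. Each camera call takes 0.05 s, during which the arm holds its last target. There are 200 camera calls.

### The job

Bring the nest with the green circuit board round to the pointer tab of the rotary fixture and lock the deck there: pull up the plunger's T-handle and turn it clockwise to rest in its upper notch, swing the deck by a hand peg a quarter turn the way that brings the board to the pointer, then turn the T-handle back and see that the pin snaps fully down into the index hole. Ease the deck the last bit by feel and stop as the pin drops: never force the deck against the pin or the T-handle against its slot. Keep the board and the heatsink in their nests and leave the things around alone.

Things in the scene. Friction and masses are not known exactly. Their poses are not given: they have to be found in the camera images.
- fixture_base: Grey cast foot of the rotary fixture, a fixed disc 180 mm across, 11 mm high; origin at its centre on the bench = axis of the deck. Its +x points to the plunger column (arm over the rim, top at 66 mm), its -x to the pointer tab (the working station). A light-metal deck 182 mm across, top at 30 mm, with four board nests 90 deg apart, turns on it.
- knob_grip (a point): Grip point of the plunger's black T-handle: a bar 44 long, 13 thick, 20 mm high, on the plunger's axis 83 mm from the deck's axis; point 1 mm above the bar's middle, 108 mm up when locked. At knob = 0 the bar lies along the base's y, across the line to the deck's axis. Grip it across its thickness from above; below the bar is a thin neck, and the slotted sleeve's top is at 85 mm.
- plunger (a joint): Lift of the plunger (m): 0 = pin fully in its hole (locked); 0.008 = pin riding on the deck's rim between holes; 0.0095 = parked in the rest notch, pin clear of the deck; at least 0.011 is needed to turn the T-handle; hard stop at 0.014. A spring pushes it down with 5 to 6 N at 0, 8 to 9 N at the stop.
- knob (a joint): Angle of the T-handle (rad), clockwise from above positive. Its cross-pin sits in the sleeve's deep slot at 0 (play 0.07) and in the shallow rest notch, 1.5 mm deep, at 1.31; stops 0.15 beyond each. In the deep slot the pin can go down, in the rest notch it is held up.
- peg_left (a point): Grip point, 88 mm above the bench, of an upright black hand peg on the deck: 14 mm thick from 54 to 96 mm up, top at 102 mm, 66 mm from the deck's axis; at deck = 0 it stands at 135 deg from the base's +x (towards +y and the pointer) and it travels round with the deck. Take or push it above 60 mm to stay clear of what lies in the nests.
- peg_right (a point): The same point of a second, equal hand peg, 90 deg further round: at deck = 0 at 225 deg from the base's +x (towards -y and the pointer). Whichever side the board starts on, the peg on that side has the free way past the pointer.
- deck (a joint): Angle of the deck (rad), anticlockwise from above positive, 0 at the start, locked in its first hole; stops at +-1.85. It stays where it is left and needs 2 to 3 N at a peg, some 7 to 11 N with the pin riding on the rim. The next holes wait near +1.57 and -1.57.
- index_rim: Flat rim of the deck (75 to 91 mm from its axis, top 30 mm up) on which the pin rides; origin on the deck's axis at the bench. Its index holes are 11.8 mm wide for the 10 mm pin; the next one either way is in a steel block clamped by eye: its true deck angle is 0.05 to 0.14 rad off +-1.57, short or beyond. Find it by feel: the pin drops 8 mm and the deck stops dead.
- index_pin: Steel index pin, 10 mm thick with a 1.5 mm chamfered nose, upright under the column's arm, moves with joint plunger; origin on its axis at bench height when locked.
- sleeve: Fixed steel sleeve of the plunger, 26 mm across, top at 85 mm, with a deep slot (along the base's y) and a shallow rest notch for the cross-pin; origin on the plunger's axis at bench height.
- cross_pin: Steel cross-pin through the T-handle's neck, 26 x 3 mm, parallel to the bar, 32 mm below its middle; rises and turns with the T-handle. Origin on the plunger's axis at bench height when locked.
- work_point (a point): Centre of the working station: on the base's -x side above the pointer tab, 48 mm from the deck's axis, at the deck's top (30 mm). A nest is here whenever the deck is locked (within about 8 mm).
- circuit_board: Green populated circuit board, 40 x 52 x 12 mm, loose in a nest (stops 6 mm high, about 1.5 mm play); origin at the centre of its underside. At the start 48 mm from the deck's axis on the base's +y or -y side: on +y the deck must turn to about +1.57, on -y to about -1.57.
- heatsink: Black finned heatsink, 30 x 45 x 22 mm, loose in the nest across the deck from the board; origin at the centre of its underside.
- solder_paste: Small green and white round tin, 39 mm across, 30 mm high, near the fixture; origin under its centre.
- tall_capacitor: Dark blue capacitor can, 22 mm across, 36 mm high, standing near the fixture; origin under its centre.
- potentiometer: Potentiometer standing on its back with its shaft up, 32 x 24 x 34 mm, near the fixture; origin at the centre of its underside.
There are look-alikes about, which are no part of the job. What is shaped like the circuit_board but red is not meant.

How it is judged (in metres and radians):
On the way, in this order (a step that is already met when the one before it is completed fails the run):
1. the T-handle is pulled up and turned to its rest notch (value of joint plunger above 0.0085 m and value of joint knob above 1.15 rad), for 0.2 s.
2. the circuit board has been swung to within 30 mm of the working station (horizontal distance between circuit_board and work_point below 0.03 m), for 0.2 s.
At the end, for the whole second after the job is handed in: the pin is fully down in its index hole (lift under 2 mm) with the T-handle back in its deep slot (within 0.12 rad), and the circuit board lies flat and at rest in its nest at the working station (centre within 14 mm of it) (value of joint plunger below 0.002 m and value of joint knob between -0.12 and 0.12 rad and horizontal distance between circuit_board and work_point below 0.014 m and velocity of joint deck between -0.05 and 0.05 rad/s and linear speed of circuit_board below 0.02 m/s and angle between circuit_board's own z axis and vertical below 0.15 rad); the robot touches nothing.
It fails at once if the deck is forced against the index pin while the pin is in a hole (side load over 15 N) (value of joint plunger below 0.003 m and contact force between index_pin and index_rim above 15 N).
It fails at once if the T-handle is forced round against its slot (cross-pin pressed on the sleeve with over 30 N) (contact force between cross_pin and sleeve above 30 N).
It fails at once if the board or the heatsink leaves its nest (horizontal distance between any of circuit_board, heatsink and index_rim above 0.062 m or height (world z) of any of circuit_board, heatsink above 0.037 m or height (world z) of any of circuit_board, heatsink below 0.024 m).
It fails at once if a thing beside the fixture is moved by over 15 mm (distance of any of solder_paste, tall_capacitor, potentiometer from where it was at the start of the episode above 0.015 m).
It also fails if it takes over 72 s, if anything falls off the work surface, if the arm or the gripper's body presses on something with over 40 N, if the wrist force passes 120 N, or if a joint passes its speed limit or range.

## Working session

There is one attempt and no reset: what is moved stays moved. The work goes in short steps, each a Python script; the robot and the scene stay as the last script left them, time stands still between calls to the robot, and variables do not carry over. Pictures are saved under pics/ and viewed, at most 10 in all, crops included, and the job is handed in when it is done.

```bash
ls; mkdir -p pics; python3 - <<'E'
from plant import bot
import cv2
for n in("top","scene"):
    im=bot.capture(n); cv2.imwrite(f"pics/{n}0.png",im[:,:,::-1]); print(n,bot.camera_params(n))
print(bot.camera_params("wrist"), bot.read_time(), bot.read_tool_rot(), bot.read_ft_force())
E
```

```text
pics
top {'fx': 509.7548982206491, 'fy': 509.7548982206491, 'cx': 276.1172363064203, 'cy': 206.89302476347999, 'rvec': array([ 2.14721532, -2.09971727,  0.16847793]), 'tvec': array([-0.34303589,  0.4405201 ,  1.04501102])}
scene {'fx': 451.0959030845233, 'fy': 451.0959030845233, 'cx': 279.29793483494143, 'cy': 208.43511731536597, 'rvec': array([ 0.65638236, -2.56547708,  1.24857532]), 'tvec': array([0.23791228, 0.38041868, 0.49050942])}
{'fx': 325.19226210127806, 'fy': 325.19226210127806, 'cx': 276.5401169273179, 'cy': 209.27095145064112, 'mount': array([[ 1.81956724e-04, -9.54428628e-01, -2.98439208e-01,
         7.58293690e-02],
       [ 9.99999926e-01,  7.23173435e-05,  3.78418669e-04,
        -6.27542107e-04],
       [-3.39591280e-04, -2.98439254e-01,  9.54428570e-01,
        -1.24474817e-01],
       [ 0.00000000e+00,  0.00000000e+00,  0.00000000e+00,
         1.00000000e+00]])} 0.1 [[ 9.42486442e-01  3.34244253e-01 -2.92859230e-04]
 [ 3.34244369e-01 -9.42485803e-01  1.10162768e-03]
 [ 9.21970550e-05 -1.13615570e-03 -9.99999350e-01]] [-0.43361074  0.44033546 -0.1688142 ]
```

View pics/top0.png

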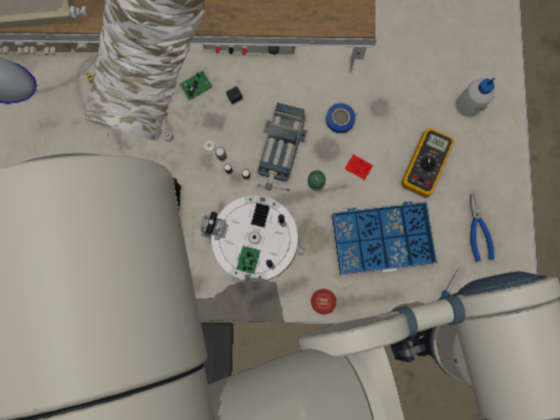

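View pics/scene0.png

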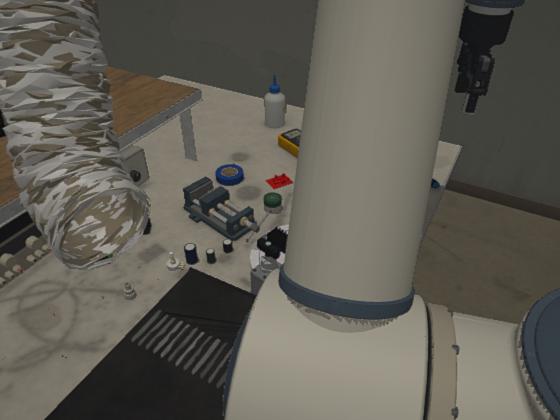

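The top view shows the fixture centred near (254,238). The column and T-handle are at (213,223) and the pointer at (300,250). The pegs are at (282,219) and (270,264), the green board at (248,259) and the heatsink at (260,215). The scene view is mostly blocked by the arm. Next I'll locate these in world coordinates.

```bash
cat > h.py <<'E'
import numpy as np, cv2
from plant import bot
def cast(cam,uv,z):
    p=bot.camera_params(cam); R=cv2.Rodrigues(p["rvec"])[0]; c=-R.T@p["tvec"]
    d=R.T@np.array([(uv[0]-p["cx"])/p["fx"],(uv[1]-p["cy"])/p["fy"],1]); return c+d*(z-c[2])/d[2]
def wcast(pos,rot,uv,z):
    p=bot.camera_params("wrist"); M=p["mount"]; a=np.array([uv[0]-p["cx"],uv[1]-p["cy"]])/p["fx"]; t=np.hypot(*a)
    d=np.r_[a/t*np.sin(t),np.cos(t)] if t>0 else np.array([0,0,1.])
    R=np.array(rot); c=np.array(pos)+R@M[:3,3]; d=R@M[:3,:3]@d; return c+d*(z-c[2])/d[2]
def tool(deg):  # tool down, closing line (y) at world angle deg
    t=np.radians(deg); y=np.array([np.cos(t),np.sin(t),0]); z=np.array([0,0,-1.]); return np.c_[np.cross(y,z),y,z]
E
python3 - <<'E'
from h import *
im=cv2.imread("pics/top0.png")
crop=im[180:310,180:340]; cv2.imwrite("pics/c0.png",cv2.resize(crop,None,fx=5,fy=4.6,interpolation=cv2.INTER_CUBIC))
for n,uv,z in [("centre",(254,238),.03),("knob",(213,223),.117),("pointer",(300,250),.02),("pegA",(282,219),.102),("pegB",(270,264),.102),("board",(248,259),.04),("sink",(260,215),.05),("green tin",(316,179),.03),("redtin",(323,301),.03)]:
    print(n,cast("top",uv,z).round(3))
for c in("top","scene"):
    p=bot.camera_params(c);R=cv2.Rodrigues(p["rvec"])[0];print(c,(-R.T@p["tvec"]).round(3))
E
```

```text
centre [ 0.381 -0.288  0.03 ]
knob [ 0.399 -0.212  0.117]
pointer [ 0.359 -0.386  0.02 ]
pegA [ 0.412 -0.346  0.102]
pegB [ 0.323 -0.325  0.102]
board [ 0.336 -0.277  0.04 ]
sink [ 0.428 -0.3    0.05 ]
green tin [ 0.512 -0.417  0.03 ]
redtin [ 0.254 -0.434  0.03 ]
top [ 0.261 -0.352  1.101]
scene [0.138 0.247 0.601]
```

View pics/c0.png

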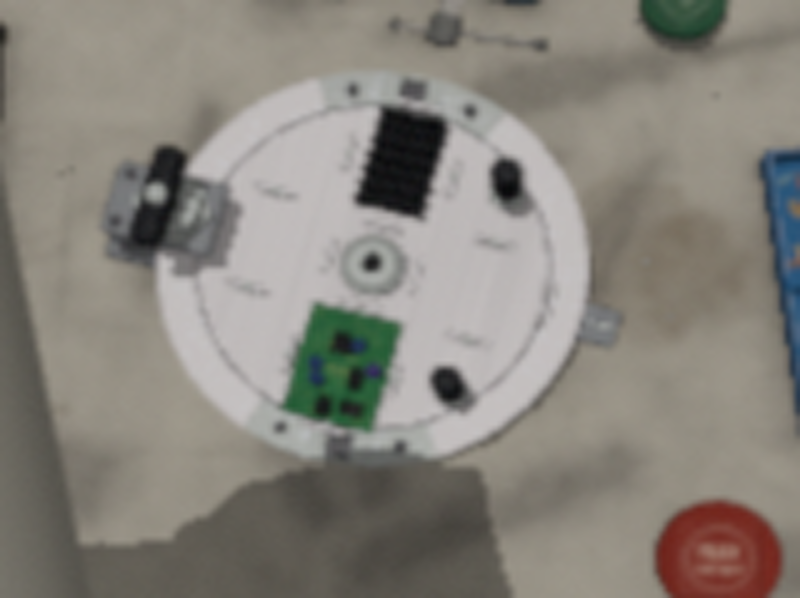

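Base +x points at about 77°, so the board is on the base's +y side. The deck therefore turns to about +1.57, and peg_left (270,264) is the peg to use. Next is a closer look with the wrist camera.

```bash
python3 - <<'E'
from h import *
for t in (76.7,256.7):
    for pos,dt in (((.39,-.235,.26),0),((.399,-.212,.11),0),((.399,-.212,.12),-77),((.323,-.325,.09),0)):
        q=bot.solve_ik(np.array(pos),tool(t+dt)); print(t,dt,None if q is None else np.round(q,0))
t=76.7
bot.movep(np.array([.39,-.235,.26]),tool(t))
pos,rot=bot.read_tcp_pos(),bot.read_tool_rot()
im=bot.capture("wrist"); cv2.imwrite("pics/w0.png",im[:,:,::-1]); np.savez("w0.npz",pos=pos,rot=rot); print(pos,rot,bot.read_time())
im=bot.capture("top"); cv2.imwrite("pics/top1.png",im[:,:,::-1]);
E
```

```text
76.7 0 [ -39.   14.   99.   -0.   67. -115.]
76.7 0 [ -36.   27.  110.   -0.   43. -112.]
76.7 -77 [-36.  26. 109.  -0.  45. -35.]
76.7 0 [ -53.   29.  110.   -0.   41. -129.]
256.7 0 [-39.  14.  99.  -0.  67.  65.]
256.7 0 [-36.  27. 110.  -0.  43.  68.]
256.7 -77 [-36.  26. 109.  -0.  45. 145.]
256.7 0 [-53.  29. 110.  -0.  41.  51.]
[ 0.39006561 -0.23545655  0.26003806] [[-9.72816295e-01  2.31578127e-01  1.66066253e-04]
 [ 2.31578090e-01  9.72816294e-01 -2.15942361e-04]
 [-2.11559485e-04 -1.71614942e-04 -9.99999963e-01]] 1.8917
```

View pics/w0.png

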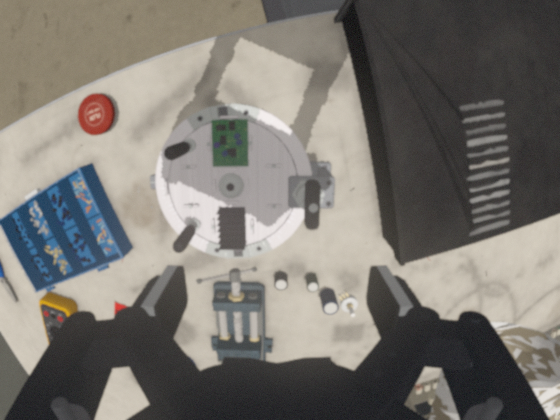

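The wrist view shows the T-handle bar at (312,182)–(313,225), the deck hub at (231,186), the board at (230,142) with peg_left beside it at about (176,150), and the heatsink at (232,228). I'll fit the bar and the pegs from this picture.

```bash
python3 - <<'E'
from h import *
d=np.load("w0.npz"); P,R=d["pos"],d["rot"]; im=cv2.imread("pics/w0.png"); g=cv2.cvtColor(im,cv2.COLOR_BGR2GRAY)
def blob(x0,y0,x1,y1,th):
    m=(g[y0:y1,x0:x1]<th).astype(np.uint8); n,l,s,c=cv2.connectedComponentsWithStats(m); k=1+np.argmax(s[1:,4])
    ys,xs=np.where(l==k); return np.c_[xs+x0,ys+y0].astype(float)
for th in (45,55):
  b=blob(298,172,328,235,th); W=np.array([wcast(P,R,p,.116)[:2] for p in b]).astype(np.float32)
  r=cv2.minAreaRect(W*1000); bx=cv2.boxPoints(r); e=bx[1]-bx[0] if np.hypot(*(bx[1]-bx[0]))>np.hypot(*(bx[2]-bx[1])) else bx[2]-bx[1]
  c,ev=np.linalg.eigh(np.cov(W.T)); print("knob",len(b),np.array(r[0]).round(1),np.round(r[1],1),"bar dir",np.degrees(np.arctan2(e[1],e[0]))%180,"pca",np.degrees(np.arctan2(ev[1,1],ev[0,1]))%180,W.mean(0),c**.5*12**.5)
c=wcast(P,R,(231,186),.032); print("hub",c)
for n,bb in (("pegL",(160,138,195,163)),("pegR",(170,213,202,255))):
  b=blob(*bb,55); print(n,b.min(0),b.max(0)); v=b-b.mean(0); u=np.linalg.svd(v,full_matrices=False)[2][0]
  s=v@u
  for e in (s.min(),s.max()): print("  end",(b.mean(0)+u*e).round(),wcast(P,R,b.mean(0)+u*e,.102).round(4))
cv2.imwrite("pics/c1.png",cv2.resize(im[90:270,140:360],None,fx=3.5,fy=3.3,interpolation=cv2.INTER_CUBIC))
E
```

```text
Traceback (most recent call last):
ValueError: attempt to get argmax of an empty sequence
```

```bash
python3 - <<'E'
from h import *
d=np.load("w0.npz"); P,R=d["pos"],d["rot"]; im=cv2.imread("pics/w0.png"); g=cv2.cvtColor(im,cv2.COLOR_BGR2GRAY)
cv2.imwrite("pics/c1.png",cv2.resize(im[90:270,140:360],None,fx=3.5,fy=3.3,interpolation=cv2.INTER_CUBIC))
def blob(x0,y0,x1,y1):
    w=g[y0:y1,x0:x1]; th=int(w.min())+22; m=(w<th).astype(np.uint8); n,l,s,c=cv2.connectedComponentsWithStats(m); k=1+np.argmax(s[1:,4])
    ys,xs=np.where(l==k); print(w.min()); return np.c_[xs+x0,ys+y0].astype(float)
b=blob(298,172,328,235); W=np.array([wcast(P,R,p,.116)[:2] for p in b]).astype(np.float32)
r=cv2.minAreaRect(W*1000)
c,ev=np.linalg.eigh(np.cov(W.T)); print("knob",len(b),b.min(0),b.max(0),r,"pca",np.degrees(np.arctan2(ev[1,1],ev[0,1]))%180,W.mean(0),c**.5*12**.5)
c=wcast(P,R,(231,186),.032); print("hub",c)
for n,bb in (("pegL",(160,138,195,163)),("pegR",(170,213,202,255))):
  b=blob(*bb); print(n,b.min(0),b.max(0)); v=b-b.mean(0); u=np.linalg.svd(v,full_matrices=False)[2][0]
  s=v@u
  for e in (s.min(),s.max()): print("  end",(b.mean(0)+u*e).round(),wcast(P,R,b.mean(0)+u*e,.102).round(4))
E
```

```text
69
knob 498 [305. 180.] [319. 227.] ((399.4212341308594, -206.04867553710938), (12.034309387207031, 42.52161407470703), 77.93289947509766) pca 166.87277140196264 [ 0.3970727  -0.20601173] [0.0114276 0.0436573]
hub [ 0.38424492 -0.28632781  0.032     ]
51
pegL [165. 143.] [188. 158.]
  end [188. 145.] [ 0.3249 -0.3006  0.102 ]
  end [165. 155.] [ 0.3277 -0.3241  0.102 ]
83
pegR [174. 225.] [193. 251.]
  end [192. 226.] [ 0.3991 -0.3196  0.102 ]
  end [176. 250.] [ 0.4192 -0.3442  0.102 ]
```

View pics/c1.png

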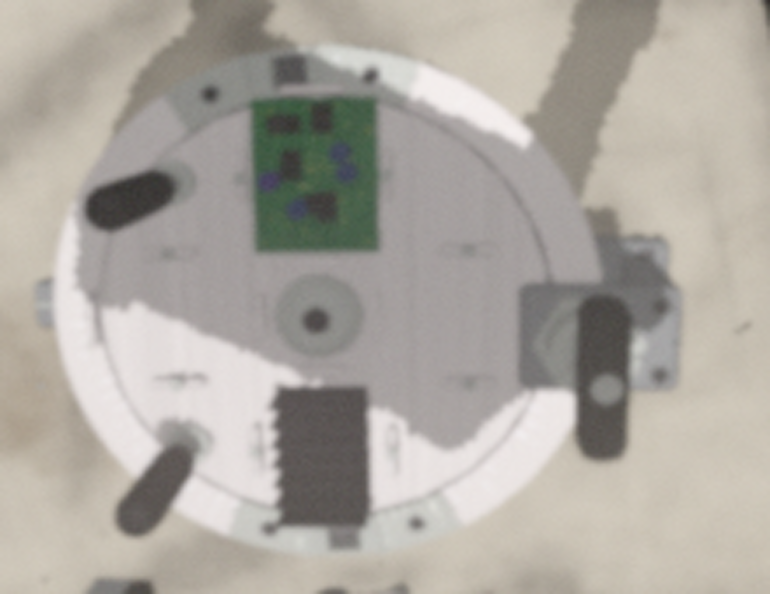

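The crop confirms the layout, with the bar direction at about 167° in world axes. I'll move closer above the T-handle and take one more refining look.

```bash
python3 - <<'E'
from h import *
bot.movep(np.array([.399,-.208,.17]),tool(77))
P,R=np.array(bot.read_tcp_pos()),np.array(bot.read_tool_rot()); im=bot.capture("wrist")[:,:,::-1].copy(); g=cv2.cvtColor(im,cv2.COLOR_BGR2GRAY)
# project guess for window: search pixels whose ray at z=.117 within 30mm of guess
yy,xx=np.mgrid[150:420:1,180:380:1]
W=np.array([wcast(P,R,p,.117)[:2] for p in np.c_[xx.ravel(),yy.ravel()]]).reshape(*xx.shape,2)
near=(np.hypot(W[...,0]-.399,W[...,1]+.208)<.032)
w=g[150:420,180:380]; print("min",w[near].min())
m=(near&(w<w[near].min()+25)).astype(np.uint8); n,l,s,c=cv2.connectedComponentsWithStats(m); k=1+np.argmax(s[1:,4])
m=cv2.morphologyEx((l==k).astype(np.uint8),cv2.MORPH_CLOSE,np.ones((15,15)))
pts=W[m>0].astype(np.float32); r=cv2.minAreaRect(pts*1000); cv,ev=np.linalg.eigh(np.cov(pts.T))
print(r,pts.mean(0),np.degrees(np.arctan2(ev[1,1],ev[0,1]))%180,(12*cv)**.5)
cs,_=cv2.findContours(m,cv2.RETR_EXTERNAL,cv2.CHAIN_APPROX_NONE); cv2.drawContours(im,[c+np.array([180,150]) for c in cs],-1,(0,0,255),1)
cv2.imwrite("pics/w1.png",im); print(bot.read_time())
E
```

```text
Traceback (most recent call last):
  File "h.py", line 7, in wcast
    p=bot.camera_params("wrist"); M=p["mount"]; a=np.array([uv[0]-p["cx"],uv[1]-p["cy"]])/p["fx"]; t=np.hypot(*a)
ValueError: time passes only in moves, steps and waits
```

```bash
sed -i 's/^from plant import bot/from plant import bot\nWP=bot.camera_params("wrist")/; s/p=bot.camera_params("wrist"); M/p=WP; M/' h.py
python3 - <<'E'
from h import *
P,R=np.array(bot.read_tcp_pos()),np.array(bot.read_tool_rot()); im=bot.capture("wrist")[:,:,::-1].copy(); g=cv2.cvtColor(im,cv2.COLOR_BGR2GRAY)
yy,xx=np.mgrid[150:420,180:380]
W=np.array([wcast(P,R,p,.117)[:2] for p in np.c_[xx.ravel(),yy.ravel()]]).reshape(*xx.shape,2)
near=(np.hypot(W[...,0]-.399,W[...,1]+.208)<.032)
w=g[150:420,180:380]; print("min",w[near].min(),P)
m=(near&(w<w[near].min()+25)).astype(np.uint8); n,l,s,c=cv2.connectedComponentsWithStats(m); k=1+np.argmax(s[1:,4])
m=cv2.morphologyEx((l==k).astype(np.uint8),cv2.MORPH_CLOSE,np.ones((15,15)))
pts=W[m>0].astype(np.float32); r=cv2.minAreaRect(pts*1000); cv,ev=np.linalg.eigh(np.cov(pts.T))
print(r,pts.mean(0),np.degrees(np.arctan2(ev[1,1],ev[0,1]))%180,(12*cv)**.5)
cs,_=cv2.findContours(m,cv2.RETR_EXTERNAL,cv2.CHAIN_APPROX_NONE); cv2.drawContours(im,[c+np.array([180,150]) for c in cs],-1,(0,0,255),1)
cv2.imwrite("pics/w1.png",im); print(bot.read_time())
E
```

```text
min 68 [ 0.39968898 -0.20896761  0.1712067 ]
((389.40478515625, -202.75430297851562), (11.2305269241333, 24.35828971862793), 77.0193099975586) [ 0.3885472  -0.20255546] 168.54034285814518 [0.01124582 0.02239118]
2.5083
```

View pics/w1.png

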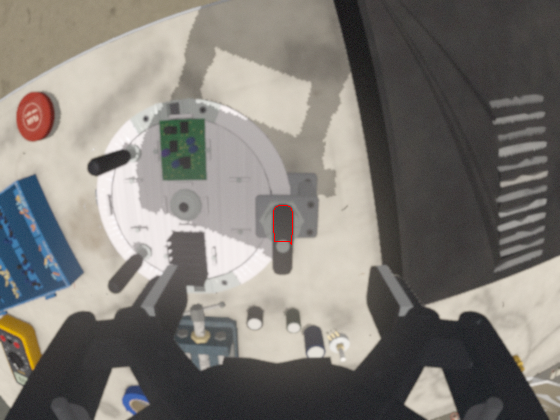

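The bar spans (282,203)–(283,273) with a silver dot at (283,246), and the dot splits the blob. The bar's yaw is 77.0°, and I'll take the centre along the bar from the dot and the ends.

```bash
python3 - <<'E'
from h import *
P=np.array([.39969,-.20897,.17121]);R=tool(77)
im=cv2.imread("pics/w1.png"); g=cv2.cvtColor(im,cv2.COLOR_BGR2GRAY)
print(g[196:284,283].tolist()); print(g[225,265:302].tolist(),g[260,265:302].tolist(),g[246,265:302].tolist())
for uv,z in(((283,246),.118),((282.5,203),.117),((283,273.5),.117),((184,207),.032)): print(uv,wcast(P,R,uv,z).round(4))
E
```

```text
[118, 120, 118, 123, 127, 131, 131, 121, 96, 76, 71, 68, 71, 75, 72, 77, 74, 76, 76, 76, 77, 78, 81, 80, 77, 80, 80, 79, 82, 78, 82, 82, 82, 82, 81, 82, 84, 81, 88, 86, 85, 81, 95, 106, 130, 76, 149, 148, 148, 149, 151, 153, 151, 152, 151, 145, 128, 105, 93, 96, 94, 91, 93, 92, 96, 95, 96, 91, 94, 95, 96, 95, 97, 99, 97, 95, 97, 109, 144, 184, 206, 210, 211, 210, 209, 208, 206, 207]
[151, 150, 149, 149, 148, 147, 135, 113, 76, 80, 82, 85, 80, 81, 77, 80, 81, 76, 78, 80, 81, 73, 79, 82, 79, 76, 79, 76, 109, 133, 146, 147, 149, 145, 144, 143, 136] [243, 242, 241, 240, 235, 227, 205, 163, 116, 100, 97, 96, 95, 98, 96, 95, 95, 93, 96, 96, 94, 91, 93, 94, 92, 94, 111, 151, 189, 203, 204, 205, 207, 206, 206, 207, 209] [177, 177, 179, 179, 180, 177, 164, 136, 108, 97, 108, 131, 144, 150, 152, 150, 152, 151, 151, 151, 153, 152, 151, 143, 121, 99, 95, 123, 158, 182, 192, 198, 200, 201, 203, 204, 205]
(283, 246) [ 0.4021 -0.2053  0.118 ]
(282.5, 203) [ 0.3763 -0.1998  0.117 ]
(283, 273.5) [ 0.4209 -0.2095  0.117 ]
(184, 207) [ 0.385  -0.2881  0.032 ]
```

```bash
python3 - <<'E'
from h import *
bot.gripper_to(0.5)
f0=np.array(bot.read_ft_force()); 
bot.servo_line(np.array([.4015,-.2055,.109]),0.06,tool(77.2))
u=np.array([np.cos(np.radians(77.2)),np.sin(np.radians(77.2)),0]); v=np.array([-u[1],u[0],0])
def rep(n):
    f=np.array(bot.read_ft_force())-f0; t=np.array(bot.read_torque()); print(n,"u %.1f v %.1f z %.1f"%(f@u,f@v,f[2]),"T",t.round(2),"open %.3f"%bot.read_opening(),"grip",np.round(bot.read_grip_force(),1))
print(f0,bot.read_tcp_pos()); rep("free")
for o in (.25,.2,.18,.165): bot.gripper_to(o); bot.hold(.1); rep(o)
print(bot.read_time())
E
```

```text
[-0.4605442  -0.30839114  0.59974773] [ 0.40167016 -0.20563004  0.10928789]
free u -0.1 v -0.7 z -1.5 T [ 0.02  0.   -0.  ] open 0.500 grip 0.0
0.25 u -0.1 v -0.9 z -0.3 T [-0.   -0.09 -0.01] open 0.253 grip 0.0
0.2 u -0.5 v -0.1 z -0.3 T [ 0.02  0.03 -0.  ] open 0.201 grip 0.0
0.18 u 0.3 v -0.4 z -0.8 T [-0.03 -0.   -0.03] open 0.180 grip 0.0
0.165 u -0.5 v -0.2 z -0.3 T [ 0.07  0.04 -0.01] open 0.165 grip 0.0
5.5667
```

```bash
cat >> h.py <<'E'
A=77.2
u=np.array([np.cos(np.radians(A)),np.sin(np.radians(A)),0]); v=np.array([-u[1],u[0],0])
def rep(n):
    f=np.array(bot.read_ft_force()); t=np.array(bot.read_torque()); p=np.array(bot.read_tcp_pos()); print(n,"u %.1f v %.1f z %.1f"%(f@u,f@v,f[2]),"T",t.round(2),"open %.3f"%bot.read_opening(),"grip",np.round(bot.read_grip_force(),1),"p",(p*1000).round(1),"t %.1f"%bot.read_time()); return f
E
python3 - <<'E'
from h import *
for o in (.155,.145,0): bot.gripper_to(o); bot.hold(.1); rep(o)
E
```

```text
0.155 u -0.5 v -0.3 z -0.5 T [-0.15  0.05  0.01] open 0.156 grip 0.5 p [ 401.6 -205.6  109. ] t 5.9
0.145 u -1.9 v -0.1 z 1.4 T [-0.41  0.14  0.04] open 0.151 grip 15.7 p [ 401.6 -205.6  109. ] t 6.2
0 u -2.0 v 1.2 z 6.8 T [-0.38  0.23 -0.02] open 0.143 grip 59.1 p [ 401.6 -205.6  109.1] t 6.5
```

```bash
python3 - <<'E'
from h import *
z0=bot.read_tcp_pos()[2]
for d in (3,6,9,11,12,12.5):
    bot.servo_line(np.array([.4016,-.2056,z0+d/1000]),0.02,tool(77.2)); f=rep(d)
    if f[2]<-22: print("stop");break
E
```

```text
3 u -3.1 v -0.5 z -6.1 T [-0.53 -0.06  0.01] open 0.140 grip 58.6 p [ 401.5 -205.6  112.1] t 6.8
6 u -2.2 v -0.9 z -7.5 T [-0.47  0.06 -0.04] open 0.139 grip 58.6 p [ 401.5 -205.6  115.2] t 7.1
9 u -1.3 v 0.5 z -7.8 T [-0.53  0.04 -0.03] open 0.137 grip 58.6 p [ 401.5 -205.5  118.2] t 7.4
11 u -2.3 v -0.2 z -8.8 T [-0.45  0.09  0.01] open 0.140 grip 58.6 p [ 401.6 -205.6  120.2] t 7.7
12 u -2.0 v 0.7 z -9.3 T [-0.44  0.09  0.02] open 0.136 grip 58.6 p [ 401.6 -205.6  121.2] t 7.9
12.5 u -3.4 v -0.0 z -8.1 T [-0.45  0.06 -0.05] open 0.141 grip 58.6 p [ 401.5 -205.6  121.6] t 8.2
```

```bash
python3 - <<'E'
from h import *
p=np.array([.4016,-.2056,bot.read_tcp_pos()[2]+.0002]); T0=bot.read_torque()[2]
for d in list(range(3,76,6))+[75]:
    bot.servo_line(p,0.05,tool(77.2-d)); T=bot.read_torque()[2]
    if d in(3,9,33,57,75): rep(d)
    if abs(T-T0)>.3 : rep(("STOP",d)); break
E
```

```text
3 u -1.6 v -1.0 z -9.1 T [-0.33  0.03 -0.  ] open 0.140 grip 58.5 p [ 401.6 -205.5  121.8] t 8.4
9 u -0.4 v -0.5 z -9.0 T [-0.04 -0.07 -0.04] open 0.138 grip 58.6 p [ 401.6 -205.5  121.8] t 8.7
33 u 6.3 v -2.6 z -8.6 T [ 1.01 -0.74 -0.  ] open 0.135 grip 58.8 p [ 401.7 -205.3  121.8] t 9.7
57 u 10.9 v -4.3 z -9.3 T [ 1.61 -1.37  0.01] open 0.139 grip 58.9 p [ 402.1 -205.2  121.9] t 10.8
75 u 12.0 v -7.1 z -9.3 T [ 1.88 -1.82  0.02] open 0.137 grip 58.9 p [ 402.4 -205.2  121.9] t 11.5
75 u 12.3 v -7.3 z -9.1 T [ 1.92 -1.83 -0.02] open 0.140 grip 58.9 p [ 402.4 -205.2  121.9] t 11.8
```

```bash
python3 - <<'E'
from h import *
p=np.array(bot.read_tcp_pos())
for d in (1,2,3,3.5,4):
    q=p.copy(); q[2]-=d/1000; bot.servo_line(q,0.02,tool(2.2)); f=rep(d)
    if f[2]>-2: break
bot.gripper_to(.45); rep("open")
q=np.array(bot.read_tcp_pos()); q[2]=.18; bot.servo_line(q,.1,tool(2.2))
im=bot.capture("wrist"); cv2.imwrite("pics/w2.png",im[:,:,::-1]); rep("up")
np.savez("w2.npz",pos=bot.read_tcp_pos(),rot=bot.read_tool_rot())
E
```

```text
1 u 8.1 v -3.7 z -8.6 T [ 1.28 -1.08  0.08] open 0.138 grip 58.9 p [ 402.8 -204.9  121. ] t 12.0
2 u 8.2 v -4.1 z -10.0 T [ 1.31 -1.04 -0.02] open 0.140 grip 58.9 p [ 402.8 -204.9  120. ] t 12.3
3 u 8.1 v -4.5 z -7.8 T [ 1.29 -1.1   0.06] open 0.138 grip 58.9 p [ 402.8 -204.9  119. ] t 12.5
3.5 u 8.3 v -3.0 z -5.8 T [ 1.38 -0.97 -0.01] open 0.135 grip 59.4 p [ 402.8 -204.9  118.6] t 12.8
4 u 8.0 v -1.9 z 2.3 T [ 1.49 -0.78 -0.04] open 0.139 grip 60.6 p [ 402.9 -205.   118.4] t 13.0
open u -0.3 v 0.6 z -0.2 T [-0.01  0.02 -0.04] open 0.451 grip 0.0 p [ 402.5 -205.4  118. ] t 13.4
up u 0.8 v -0.1 z -0.9 T [-0.01 -0.02  0.  ] open 0.450 grip 0.0 p [ 402.2 -205.2  179.4] t 14.2
```

View pics/w2.png

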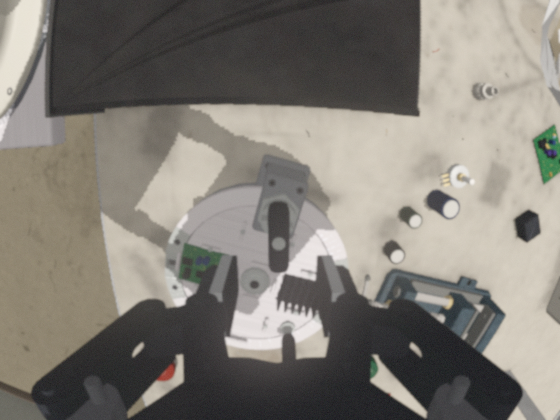

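The bar is parked and rotated, with its dot at (279,244), and the deck is free. The knob axis is near (0.4035,-0.2045). Next I'll cage peg_left and swing the deck to about 1.33 rad, just short of any possible hole.

```bash
cat >> h.py <<'E'
C=np.array([.3848,-.2862]); B=np.radians(77.2)
def peg(th,z=.086):   # TCP pos and tool rot to cage peg_left at deck angle th
    a=B+np.radians(135)+th; return np.r_[C+.066*np.array([np.cos(a),np.sin(a)]),z], tool(np.degrees(a)+90-360), np.array([-np.sin(a),np.cos(a),0])
E
python3 - <<'E'
from h import *
p,R,t=peg(0,.16); print(bot.solve_ik(p,R)); bot.movep(p,R)
im=bot.capture("wrist"); cv2.imwrite("pics/w3.png",im[:,:,::-1])
p,R,t=peg(0); bot.servo_line(p,.08,R); rep("down")
bot.gripper_to(.25); rep(.25); bot.gripper_to(.19); rep(.19)
E
```

```text
[-5.17785381e+01  2.23329799e+01  1.05858521e+02 -2.54444375e-14
  5.18084990e+01  6.02146193e+00]
down u 0.6 v -0.6 z -0.3 T [-0.01 -0.03 -0.01] open 0.447 grip 0.0 p [ 329.1 -321.5   86.3] t 16.1
0.25 u -0.6 v 0.8 z -0.4 T [-0.06  0.05 -0.03] open 0.247 grip 0.0 p [ 329.  -321.5   86.2] t 16.4
0.19 u -0.8 v 0.1 z -0.5 T [-0.02  0.01 -0.  ] open 0.187 grip 0.0 p [ 329.  -321.4   86.1] t 16.6
```

View pics/w3.png

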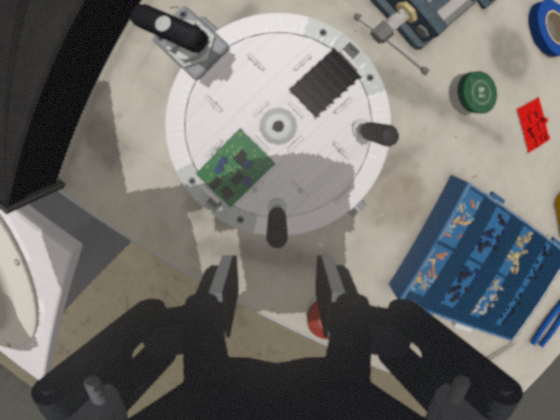

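The view shows the peg, with its top near (277,240), centred between the open fingers. The cage closed on it without any contact force. Now the swing.

```bash
python3 - <<'E'
from h import *
for th in list(np.arange(.1,1.33,.123))+[1.33]:
    p,R,t=peg(th); bot.servo_line(p,.06,R); f=np.array(bot.read_ft_force())
    print("%.2f ft %.1f fr %.1f fz %.1f"%(th,f@t,f@np.array([t[1],-t[0],0]),f[2]))
    if np.linalg.norm(f)>25: break
rep("end")
bot.hold(.2); bot.gripper_to(.45); p[2]=.18; bot.servo_line(p,.12,R)
im=bot.capture("wrist"); cv2.imwrite("pics/w4.png",im[:,:,::-1]); rep("up")
E
```

```text
0.10 ft -0.4 fr -0.1 fz 0.7
0.22 ft -0.4 fr 0.3 fz 0.1
0.35 ft -0.2 fr -0.3 fz 0.2
0.47 ft 0.3 fr 0.6 fz -0.1
0.59 ft -0.0 fr 0.1 fz 0.6
0.71 ft -0.3 fr -0.3 fz 1.0
0.84 ft 0.1 fr 0.1 fz 0.3
0.96 ft -0.5 fr -0.4 fz -0.4
1.08 ft -0.3 fr -0.3 fz 0.4
1.21 ft -0.7 fr -0.3 fz 0.1
1.33 ft 0.2 fr 1.3 fz -0.0
end u -1.0 v -0.9 z -0.0 T [ 0.04 -0.04  0.01] open 0.190 grip 0.0 p [ 405.4 -348.8   86. ] t 19.7
up u -0.2 v 0.8 z 0.6 T [ 0.02 -0.03 -0.02] open 0.448 grip 0.0 p [ 405.3 -348.5  179.2] t 21.3
```

View pics/w4.png

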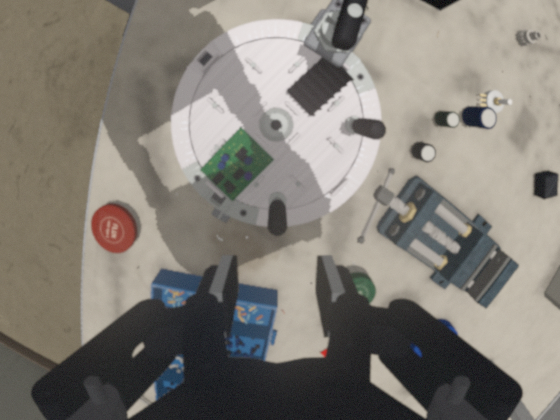

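The board is near the pointer tab, the peg is at (277,225), and everything is still in its nest. Next I'll take the T-handle back to its deep slot so the pin rides on the rim.

```bash
python3 - <<'E'
from h import *
R=tool(2.2); bot.movep(np.array([.4033,-.2046,.18]),R); bot.servo_line(np.array([.4033,-.2046,.1186]),.08,R); rep("down")
for o in (.2,.165,.145,0): bot.gripper_to(o); rep(o)
p=np.array(bot.read_tcp_pos())
for d in (1.5,3.0): 
    q=p.copy(); q[2]+=d/1000; bot.servo_line(q,.02,R); f=rep(d)
    if f[2]<-22: print("STOP");break
E
```

```text
down u -0.0 v -0.3 z 0.4 T [ 0.05 -0.   -0.03] open 0.450 grip 0.0 p [ 403.5 -204.8  118.9] t 22.8
0.2 u -0.2 v 0.2 z -0.7 T [ 0.04  0.04 -0.03] open 0.199 grip 0.0 p [ 403.4 -204.7  118.8] t 23.2
0.165 u -0.1 v -0.3 z 0.4 T [ 0.07 -0.   -0.  ] open 0.168 grip 0.0 p [ 403.3 -204.6  118.6] t 23.4
0.145 u -1.7 v 1.4 z 2.0 T [-0.13  0.12 -0.01] open 0.146 grip 15.5 p [ 403.3 -204.6  118.6] t 23.6
0 u -0.7 v 1.5 z 5.4 T [-0.11  0.24 -0.03] open 0.139 grip 58.9 p [ 403.3 -204.7  118.7] t 23.8
1.5 u -1.8 v -1.2 z -8.7 T [-0.29 -0.1   0.03] open 0.137 grip 58.6 p [ 403.3 -204.6  120. ] t 24.1
3.0 u -1.1 v -0.4 z -9.0 T [-0.3  -0.1  -0.01] open 0.141 grip 58.6 p [ 403.3 -204.6  121.7] t 24.3
```

```bash
python3 - <<'E'
from h import *
p=np.array([.4033,-.2046,bot.read_tcp_pos()[2]]); ok=True
for d in list(range(6,75,8))+[75]:
    bot.servo_line(p,0.05,tool(2.2+d)); T=bot.read_torque()[2]
    if d in(6,38,75): rep(d)
    if abs(T)>.3 : rep(("STOP",d)); ok=False; break
if ok:
  p=np.array(bot.read_tcp_pos())
  for d in (1,2,3,3.8,4.4,5,5.6):
    q=p.copy(); q[2]-=d/1000; bot.servo_line(q,0.02,tool(77.2)); f=rep(d)
    if f[2]>-2 or abs(bot.read_torque()[2])>.3: break
E
```

```text
6 u -2.4 v -0.6 z -9.0 T [-0.44  0.08  0.02] open 0.138 grip 58.6 p [ 403.2 -204.6  121.6] t 24.6
38 u -6.4 v 3.9 z -8.2 T [-1.05  0.9  -0.01] open 0.143 grip 58.8 p [ 402.9 -204.6  121.6] t 25.7
75 u -12.4 v 4.4 z -8.6 T [-1.92  1.51 -0.03] open 0.141 grip 58.9 p [ 402.7 -205.   121.6] t 27.1
1 u -8.3 v 3.1 z -7.6 T [-1.43  0.96 -0.04] open 0.135 grip 58.9 p [ 402.4 -205.3  120.5] t 27.4
2 u -8.2 v 3.5 z -7.8 T [-1.48  0.88 -0.09] open 0.134 grip 58.9 p [ 402.4 -205.2  119.5] t 27.6
3 u -8.3 v 2.5 z -7.9 T [-1.44  0.97 -0.02] open 0.138 grip 59.0 p [ 402.4 -205.2  118.5] t 27.9
3.8 u -8.9 v 2.3 z -7.7 T [-1.38  0.95  0.02] open 0.139 grip 59.0 p [ 402.4 -205.3  117.8] t 28.1
4.4 u -9.3 v 4.9 z -2.9 T [-1.35  1.11 -0.03] open 0.143 grip 59.9 p [ 402.5 -205.3  117.3] t 28.4
5 u -8.3 v 5.8 z 6.1 T [-1.16  1.36 -0.02] open 0.141 grip 61.1 p [ 402.6 -205.3  117. ] t 28.6
```

The pin rides on the rim at about 8 mm lift. Next I'll release the handle, cage the peg again and ease the deck on in 0.5 mm steps, watching the force.

```bash
python3 - <<'E'
from h import *
bot.gripper_to(.45); q=np.array(bot.read_tcp_pos()); q[2]=.18; bot.servo_line(q,.15); 
p,R,t=peg(1.32,.17); bot.movep(p,R); p,R,t=peg(1.32); bot.servo_line(p,.1,R); rep("down")
bot.gripper_to(.19); f0=np.array(bot.read_ft_force())
th=1.32; L=[]; h=0
while th<1.75 and bot.read_time()<56:
    th+=.5/66; p,R,t=peg(th); bot.servo_line(p,.01,R); f=-(np.array(bot.read_ft_force())-f0)@t; L.append(round(float(f),1))
    med=np.median(L[-9:-1]) if len(L)>9 else 11
    if f>max(med,7)+3.5 or f>15.5: h=1; break
print(L,th,h); rep("stop")
E
```

```text
down u -0.9 v -0.4 z -0.4 T [0.02 0.02 0.02] open 0.451 grip 0.0 p [ 405.3 -349.2   86.5] t 31.4
[1.0, 0.7, 0.0, 2.7, 5.3, 6.1, 5.9, 6.6, 6.0, 6.7, 5.8, 6.2, 6.0, 5.7, 5.8, 5.9, 6.2, 5.7, 5.0, 6.2, 5.2, 1.2, 0.5, 2.0, 2.0, 1.7, 5.1, 9.0, 12.8] 1.5396969696969696 1
stop u -8.8 v 9.0 z 2.3 T [-1.11  1.7  -0.01] open 0.187 grip 6.4 p [ 417.4 -343.4   86. ] t 39.0
```

The force signature is clear: about 6 N riding, then 1–2 N as the pin dropped, then a dead stop at 12.8 N. I'll back off, release and verify.

```bash
python3 - <<'E'
from h import *
p,R,t=peg(1.5397-2.0/66); bot.servo_line(p,.02,R); rep("back")
bot.gripper_to(.45); p[2]=.19; bot.servo_line(p,.15,R)
bot.movep(np.array([.39,-.235,.26]),tool(76.7)); bot.hold(.3); rep("look")
P,Rr=bot.read_tcp_pos(),bot.read_tool_rot(); im=bot.capture("wrist"); cv2.imwrite("pics/w5.png",im[:,:,::-1])
np.savez("w5.npz",pos=P,rot=Rr); a=cv2.imread("pics/w0.png"); b=im[:,:,::-1]
crop=lambda x:cv2.resize(x[80:260,140:360],None,fx=1.8,fy=1.8,interpolation=cv2.INTER_CUBIC)
cv2.imwrite("pics/cmp.png",np.hstack([crop(a),crop(b)]))
g=cv2.cvtColor(np.ascontiguousarray(b),cv2.COLOR_BGR2GRAY)
for n,gg in(("a",cv2.cvtColor(a,cv2.COLOR_BGR2GRAY)),("b",g)):
    w=gg[165:240,290:335]; m=(w<w.min()+22).astype(np.uint8); nn,l,s,c=cv2.connectedComponentsWithStats(m); k=1+np.argmax(s[1:,4]); print(n,s[k],c[k])
hs=cv2.cvtColor(np.ascontiguousarray(b),cv2.COLOR_BGR2HSV); m=((hs[...,0]>40)&(hs[...,0]<85)&(hs[...,1]>80))[80:270,140:300]
nn,l,s,c=cv2.connectedComponentsWithStats(m.astype(np.uint8)); k=1+np.argmax(s[1:,4]); uv=c[k]+[140,80]; x=wcast(P,Rr,uv,.036)[:2]; print("board",uv,x,"work",C-.048*u[:2],np.linalg.norm(x-C+.048*u[:2]))
E
```

```text
back u 0.3 v 0.4 z -0.7 T [-0.03 -0.06  0.02] open 0.191 grip 0.0 p [ 416.6 -344.1   86. ] t 39.3
look u -0.6 v 0.6 z 0.1 T [ 0.01  0.   -0.05] open 0.448 grip 0.0 p [ 390.  -235.4  259.5] t 41.5
a [ 15  15  15  48 498] [21.38554217 36.26305221]
b [ 15  15  14  48 486] [21.15020576 36.79218107]
board [179.6 189.6] [ 0.37271053 -0.34460663] work [ 0.37416567 -0.33300717] 0.011690381406512466
```

View pics/cmp.png

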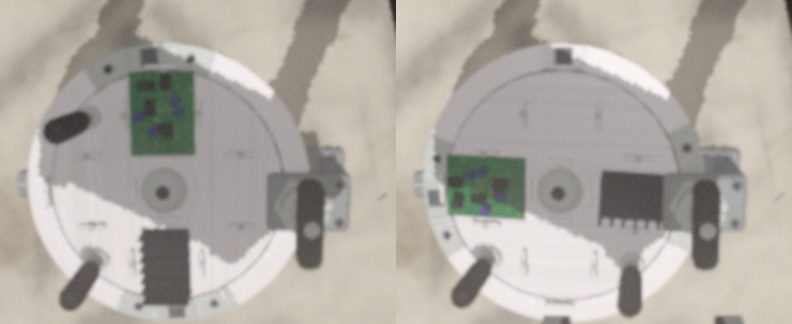

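The comparison shows the deck a quarter turn on, the board at the pointer (centre about (486,187) in the right half), and the T-handle at the same pixels as when locked. As a check I'll touch the handle top lightly with shut fingers to confirm its height. I'll also re-measure the board, because the green mask's centroid looked off.

```bash
python3 - <<'E'
from h import *
for n,uv in(("w0",(230,142)),("w5",(190,183.5))):
    d=np.load(n+".npz"); x=wcast(d["pos"],d["rot"],uv,.042)[:2]; print(n,x,np.linalg.norm(x-C),"to work",np.linalg.norm(x-C+.048*u[:2]))
bot.gripper_to(0); xy=[.4025,-.2053]
bot.servo_line(np.array([*xy,.142]),.12,tool(77.2)); f0=np.array(bot.read_ft_force())[2]; z=.142
while z>.124:
    z-=.001; bot.servo_line(np.array([*xy,z]),.02); f=bot.read_ft_force()[2]-f0
    if f>7: break
rep("touch"); print(z,f)
bot.servo_line(np.array([*xy,.25]),.15); rep("up")
E
```

```text
w0 [ 0.33564838 -0.2729248 ] 0.050912797590565814 to work 0.07136857284192533
w5 [ 0.36811317 -0.32802658] 0.045032353129969636 to work 0.007838308355761473
touch u 1.2 v 2.8 z 21.3 T [ 0.32  0.49 -0.01] open -0.001 grip 10.6 p [ 402.9 -205.5  133.7] t 45.4
0.13299999999999998 21.107156714077952
up u 0.1 v -0.2 z 0.2 T [ 0.05 -0.   -0.01] open 0.002 grip 0.0 p [ 402.1 -205.   249.2] t 46.3
```

```bash
python3 -c "
from plant import bot
bot.hold(.5); print(bot.job_done())"
```

```text
the job is handed in; nothing more can be done
None
```

The job is handed in: the deck is locked with the green board at the pointer, about 8 mm from the work point. The pin is down, with the T-handle top at its locked height of 117 mm and the handle back in its deep slot. It took about 47 s; no verdict was returned.

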